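# Mount a toroidal transformer on the jig post

## Robot

A 7-joint arm with a two-finger parallel gripper is mounted at the origin on the work surface. World frame = base frame: x ahead of the robot, y to its left, z up, the work surface at z = 0. Lengths are in mm, angles in rad, forces in N, time in s.
With the tool pointing down it reaches from about 425 to 950 mm from the base axis. Payload 4.7 kg.
Tool frame: the origin (TCP) lies midway between the tips of the shut fingers; the grasp point (between the pads) lies 19 mm behind it (robot.grasp_offset is the distance from the TCP to the grasp point, in mm); z points along the fingers, y is the line along which they close (so a half turn about z gives the same grasp; the last joint's range is limited). The gripper opens to 87 mm and grips with 3 to 60 N. Pads are 19 mm wide; open, the fingers measure 117 mm over their backs; the gripper's body (75 mm by 190 mm) begins 51 mm behind the grasp point.
Start: joints at [1.243, 0.469, -0.049, 1.532, 0.024, 1.141, -0.082], TCP at [198.749, -645.095, 222.573] pointing down, gripper open.
Joint ranges: [-2.59, 2.59], [-0.33, 1.99], [-1.39, 1.29], [0.1, 2.45], [-1.04, 4.18], [0.21, 1.99], [-2.66, 2.66]. Speed limits (rad/s): [2.57, 2.57, 3.14, 3.14, 3.14, 3.14, 3.14].

## Interface

Orientations are given as a rotation vector (axis times angle).
In Python, from rig import robot gives the robot as it stands. The module is installed in compiled form; this text tells all that it offers.
- The arm moves only by the shell command python3 -m creep 'ROWS'. ROWS is a JSON object whose one key "increments" holds a list of rows, each a list of 3 entries, a list of its own where there are three numbers: the finger opening in mm, from 0 to 87, then the shift along the tool's x, y, z in units of 50 mm (1.0 is 50 mm), then the turn, a rotation vector about the tool's x, y, z in units of 6 degrees (1.0 is 6 degrees). A call has 1 to 8 rows; each row shifts and turns the commanded pose from where the row before left it, along the tool's axes as they then stand; what a row does not reach is not made up. A row lasts 1/10 s, in which the tool goes at most 50 mm and 8.59 degrees, less where a joint would pass 70% of its speed; a pose out of reach is approached as far as the arm can. A call is refused whole if a number of a shift passes 1 or a number of a turn 1, either way. A call with a gripper value outside its range is refused whole. The fingers move at their own pace and stop on an object; the grip force is fixed at half the most. Time passes only in rows, so rows that do not move let the fingers close. It gives the time, the measured TCP pose, the force, the opening and the grip force at its end, in the units of the state.
- robot.sense(): the state, without advancing time (a new reading comes with each control period).
- robot.get_image(name): name is "scene" or "top" or "wrist"; returns a dict with "pixels" (480x640x3 uint8, red, green, blue), "vfov" (degrees; the focal length in pixels is half the picture's height over the tangent of half this angle, whatever the lens; pixels are square), "cx", "cy" (the principal point, pixels), "dist" ([k1, k2, p1, p2, k3] as OpenCV has them; the pictures are not rectified), "extrinsics" (4x4, takes a point from world to camera coordinates). Camera axes: x right, y up, looking along -z (the intrinsics and any distortion apply to the point x, -y, -z); pixel columns grow to the right and rows downward; lengths in mm; the calibration is good to about 2 mm. A picture is of the moment at which its call begins. There is no depth.
- robot.sign_off(): hands the job in; it is judged then, once.
The state is a dict: "clock": time; "joint_pos": joint angles; "dq": joint speeds; "joint_efforts": joint torques, N m; "tool_pos": TCP position; "tool_rot": TCP orientation; "ft_force": force on the tool from outside, world axes, zero at the start; "ft_torque": the same for the moment, N m; "width": opening from 0.0 (shut) to 1.0 (fully open); "grip_force": force on a finger pad.
Only numpy, scipy, OpenCV 4.12 (cv2) and the standard library are available. Lean on these libraries where they do the work, as an engineer would, in place of code of your own. Each camera call takes 0.05 s, during which the arm holds its last target. There are 200 camera calls.

## Task

Draw the black-handled pin up out of the post of the jig and hang it by its head in the open notch of the jig's side bracket. Then thread onto the post, fully down and in this order, the thin rubber pad, the copper-wound transformer (lower it gently, do not let it drop) and the steel flanged washer with its raised collar up, each one released before the next, the pin staying in the notch meanwhile. Last, put the pin back into the post, fully home, as the retainer, and do not disturb the enclosure, screwdriver and bottle nearby.

Things in the scene. Friction and masses are not known exactly. Their poses are not given: they have to be found in the camera images.
- jig: fixed jig: aluminium base plate 110 (x) x 235 (y) x 12 mm, y from +50 to -185; on it the post, an upright steel tube 24 mm outside, bore 15 mm, top 76 mm above the bench, holding the pin at the start, and a dark steel bracket 50 mm wide in x, 140 mm from the post on the -y side. Origin on the bench under the post axis, z up. Yaw within 0.3 rad.
- seat (a point): point on the post's axis on the top face of the jig's base plate, where the pad goes; axes as the jig
- post_top (a point): centre of the post's open top, the mouth of the bore, 64 mm above seat; axes as the jig. The pin's head rests on it when home.
- notch (a point): where the parked pin's axis stands, level with the bracket's top face (64 mm above the bench, 6 mm thick); axes as the jig. A slot 15 mm wide in x, open above, below and at its outer -y end 27 mm off, closed 8 mm off on the +y side. The pin is lowered in from above and hangs by its head, tip 7 mm clear of the base plate.
- pin: retaining pin, 87 mm long, 90 g: steel shank 11 mm diameter and 45 mm long with a tapered tip, pointing down; steel disc head 36 mm diameter, 6 mm thick; upright black plastic handle above it, 22 mm diameter, 36 mm high. Origin: centre of the head's underside; z along the handle, shank towards -z.
- pad: black rubber ring lying flat, 66 mm outside, 29 mm hole, 10 mm thick, about 40 g, the same either way up. Origin: centre of its underside, z up.
- transformer: toroidal transformer lying flat: copper-wound thick ring 66 mm outside, 29 mm hole, 34 mm high, about 0.4 kg (varies), the same either way up. Origin: centre of its underside, z up.
- washer: steel flanged washer lying flat, collar up: flange 60 mm outside, 6 mm thick, with a raised collar 40 mm outside, 12 mm high on it (18 mm in all), 29 mm hole right through, about 150 g. Origin: centre of the flange's underside, z up out of the collar.
- enclosure: bystander: open black plastic case 90 x 140 x 50 mm; origin centre of underside
- screwdriver: bystander: screwdriver lying on the bench; origin near its middle
- bottle: bystander: white plastic bottle 48 mm diameter, 110 mm high, standing; origin centre of underside
There are look-alikes about, which are no part of the job. Leave any purple or red look-alike of the pin alone.

How it is judged:
By the outcome, as a careful person would: the job done as asked, in the order asked, and still so for the second after the job is handed in, with the robot touching nothing.
It also fails if it takes over 72 s, if anything falls off the work surface, if the arm or the gripper's body presses on something with over 40 N, if the wrist force passes 120 N, or if a joint passes its speed limit or range.

## Working session

There is one attempt and no reset: what is moved stays moved. The work goes in short steps, Python scripts to look and compute and a shell command to move; the robot and the scene stay as the last step left them, time stands still between calls to the robot, and variables do not carry over. Pictures are saved under pics/ and viewed, at most 10 in all, crops included, and the job is handed in when it is done.

```bash
mkdir -p pics; python3 - <<'E'
from rig import robot
import cv2,numpy as np
s=robot.sense(); print(s)
for n in("scene","top","wrist"):
    d=robot.get_image(n); cv2.imwrite(f"pics/{n}0.png",d["pixels"][...,::-1]); print(n,d["vfov"],d["cx"],d["cy"],d["dist"],np.round(d["extrinsics"],3).tolist())
E
```

```text
{'clock': 0.0, 'joint_pos': array([ 1.24311816,  0.46948959, -0.0486054 ,  1.53367833,  0.02412035,
        1.14098843, -0.08229137]), 'dq': array([-0.00081534, -0.00054742, -0.00061615, -0.00017183,  0.00027968,
       -0.00122125, -0.00046625]), 'joint_efforts': array([ 3.39492426e-04, -5.07981098e+01, -8.06747214e-02, -2.36158615e+01,
       -6.12937706e-02,  3.78136395e-02,  1.82160529e-04]), 'tool_pos': array([ 198.52461547, -644.52659215,  221.4736132 ]), 'tool_rot': array([-3.10466955e+00, -4.67376748e-01,  5.93847022e-04]), 'ft_force': array([ 0.05647675,  0.23980222, -0.67256653]), 'ft_torque': array([0.00972228, 0.00420648, 0.03806555]), 'grip_force': 0.0, 'width': 0.9969774958424007}
scene 44.17142115603914 307.32803952642183 238.92515747800655 [-0.0795344  0.         0.         0.         0.       ] [[0.657, 0.754, -0.014, -413.441], [-0.599, 0.533, 0.598, 292.01], [0.458, -0.384, 0.802, -1385.828], [0.0, 0.0, 0.0, 1.0]]
top 51.97766053584209 318.0747380810507 234.79311073330857 [-0.10375929  0.          0.          0.          0.        ] [[-0.02, -1.0, -0.003, 51.623], [0.999, -0.02, 0.033, -587.849], [-0.033, -0.003, 0.999, -1076.198], [0.0, 0.0, 0.0, 1.0]]
wrist 70.69643444573258 323.7721742841893 242.87292972875855 [-0.04193097  0.          0.          0.          0.        ] [[0.294, -0.956, -0.001, -675.248], [0.924, 0.285, -0.254, 30.092], [0.243, 0.074, 0.967, -390.028], [0.0, 0.0, 0.0, 1.0]]
```

View pics/top0.png

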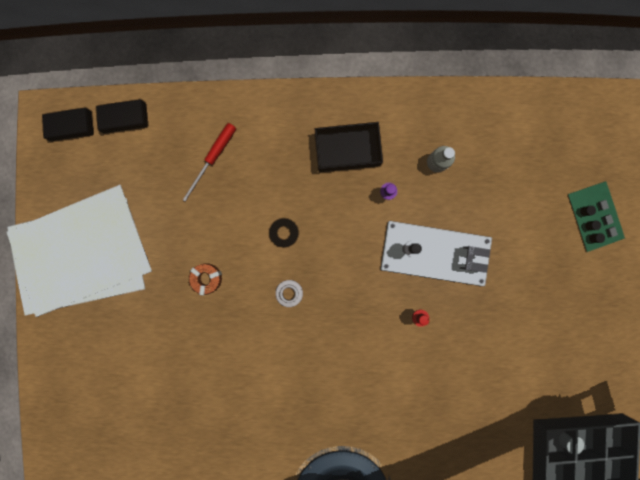

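View pics/scene0.png

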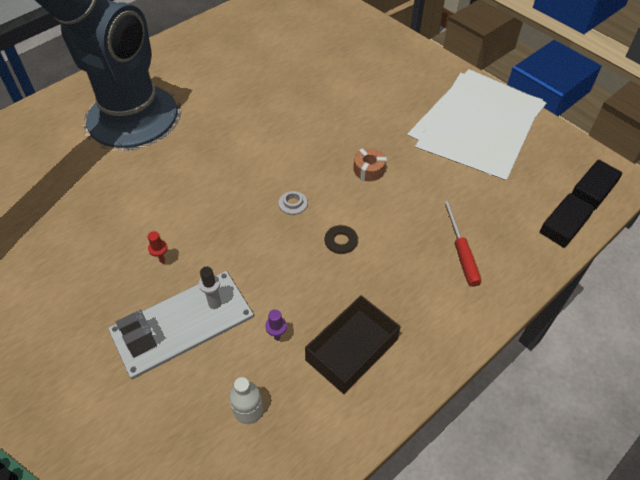

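The top view shows these candidates:

| Item | Top-view pixel |
|---|---|
| Jig pin, black handle | (414,249) |
| Purple look-alike | (389,191) |
| Red look-alike | (421,318) |
| Pad, black ring | (284,233) |
| Washer | (289,293) |
| Transformer | (205,279) |
| Bracket | (470,260) |

Only the pin standing in the post has a black handle, so it fits the description. I'll confirm it in one enlarged crop.

```bash
cat > h.py <<'E'
from rig import robot
import cv2,numpy as np
from scipy.optimize import least_squares
from scipy.spatial.transform import Rotation as R
F=np.diag([1.,-1,-1])
def shot(n,name=None):
    d=robot.get_image(n); f=240/np.tan(np.radians(d["vfov"]/2))
    d["K"]=np.array([[f,0,d["cx"]],[0,f,d["cy"]],[0,0,1]]); d["D"]=np.array(d["dist"],float)
    E=np.array(d["extrinsics"]); d["R"]=F@E[:3,:3]; d["t"]=F@E[:3,3]; d["img"]=np.ascontiguousarray(d["pixels"][...,::-1])
    if name: cv2.imwrite(f"pics/{name}.png",d["img"])
    return d
def proj(d,P): return cv2.projectPoints(np.array(P,float).reshape(-1,3),cv2.Rodrigues(d["R"])[0],d["t"],d["K"],d["D"])[0].reshape(-1,2)
def ray(d,uv):
    p=cv2.undistortPoints(np.array(uv,float).reshape(-1,1,2),d["K"],d["D"]).reshape(-1,2)
    return -d["R"].T@d["t"], np.c_[p,np.ones(len(p))]@d["R"]
def onz(d,uv,z):
    c,v=ray(d,uv); return c+v*((z-c[2])/v[:,2])[:,None]
def tri(ds,uvs):
    A=np.zeros((3,3));b=np.zeros(3);L=[]
    for d,uv in zip(ds,uvs):
        c,v=ray(d,uv);v=v[0]/np.linalg.norm(v[0]);M=np.eye(3)-np.outer(v,v);A+=M;b+=M@c;L.append((M,c))
    X=np.linalg.solve(A,b); return X,[round(float(np.linalg.norm(M@(X-c))),1) for M,c in L]
def rows(dp):  # world displacement -> tool axes, units
    T=R.from_rotvec(robot.sense()["tool_rot"]); return np.round(T.inv().apply(dp)/50,3)
def st():
    s=robot.sense(); return np.round(s["clock"],2),np.round(s["tool_pos"],1),np.round(s["tool_rot"],3),np.round(s["ft_force"],1),round(s["width"]*87,1),s["grip_force"]
E
python3 - <<'E'
from h import *
t=shot("top");s=shot("scene")
a=cv2.resize(t["img"][180:330,365:505],None,fx=4,fy=4,interpolation=cv2.INTER_CUBIC)[:600,:]
b=cv2.resize(s["img"][225:385,95:295],None,fx=2.4,fy=2.4,interpolation=cv2.INTER_CUBIC)
c=np.zeros((600,800,3),np.uint8); c[:,:400]=cv2.resize(t["img"][195:345,390-15:475],None,fx=4,fy=4,interpolation=cv2.INTER_CUBIC)
c[:320,400:]=cv2.resize(s["img"][225:385,95:295],None,fx=2,fy=2,interpolation=cv2.INTER_CUBIC)
cv2.imwrite("pics/crop1.png",c)
for n,u,v,w in (("pin",(414,249),(207,273),118),("pad",(284,233),(341,240),5),("tr",(205,279),(370,164),17),("wash",(289,293),(293,201),15),("purple",(389,189),(275,317),70),("red",(421,317),(154,238),70),("bottle",(448,153),(242,383),110)):
    print(n,np.round(onz(t,u,w)[0],0),[np.round(x,0) for x in tri([t,s],[u,v])])
print(np.round(onz(t,[(390,222),(491,239),(486,285),(382,268)],12)))
E
```

```text
pin [ 553. -151.  118.] [array([ 553., -154.,  106.]), array([1., 1.])]
pad [594. 115.   5.] [array([595., 116.,   0.]), array([1., 1.])]
tr [496. 291.  17.] [array([497., 292.,  16.]), array([1., 1.])]
wash [462. 106.  15.] [array([462., 107.,   9.]), array([0., 0.])]
purple [ 680. -111.   70.] [array([ 679., -111.,   75.]), array([1., 1.])]
red [ 411. -172.   70.] [array([ 410., -173.,   79.]), array([3., 3.])]
bottle [ 746. -228.  110.] [array([ 747., -229.,  107.]), array([0., 0.])]
[[ 614. -119.   12.]
 [ 572. -345.   12.]
 [ 470. -331.   12.]
 [ 513.  -99.   12.]]
```

View pics/crop1.png

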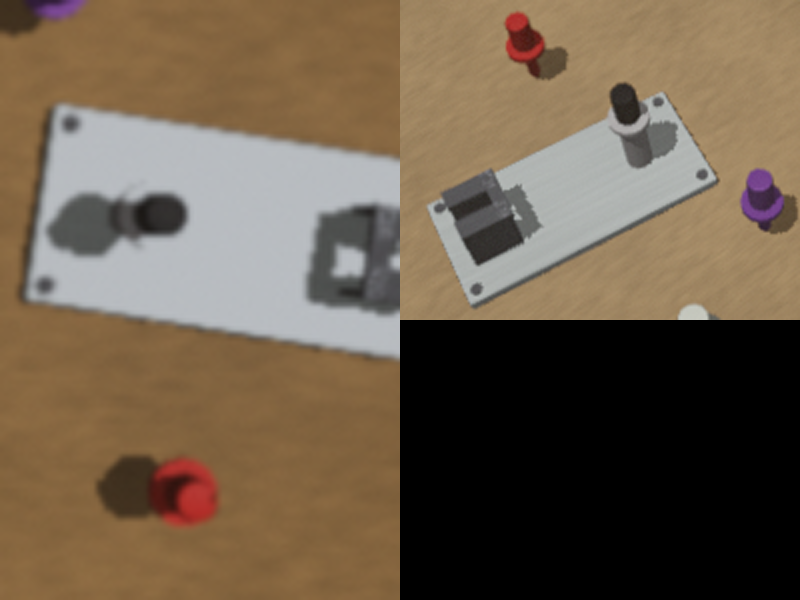

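The crop confirms it. The black-handled pin stands in the post, the purple and red pins stand on the bench as decoys, and the bracket's slot opens outward. I'll bring the wrist camera over the jig.

```bash
python3 -m creep '{"increments":[[87,[0.763,-0.542,-0.035],[0,0,0]],[87,[0.763,-0.542,-0.035],[0,0,0]],[87,[0.763,-0.542,-0.035],[0,0,0]],[87,[0.763,-0.542,-0.035],[0,0,0]],[87,[0.763,-0.542,-0.035],[0,0,0]],[87,[0.763,-0.542,-0.035],[0,0,0]],[87,[0.763,-0.542,-0.035],[0,0,0]],[87,[0.763,-0.542,-0.035],[0,0,0]]]}'
python3 -m creep '{"increments":[[87,[0.763,-0.542,-0.035],[0,0,0]],[87,[0.763,-0.542,-0.035],[0,0,0]],[87,[0.763,-0.542,-0.035],[0,0,0]],[87,[0.763,-0.542,-0.035],[0,0,0]],[87,[0,0,0],[0,0,0.9]],[87,[0,0,0],[0,0,0.9]],[87,[0,0,0],[0,0,0.9]],[87,[0,0,0],[0,0,0.9]]]}'
python3 -m creep '{"increments":[[87,[0,0,0],[0,0,0.9]],[87,[0,0,0],[0,0,0]],[87,[0,0,0],[0,0,0]]]}'
python3 - <<'E'
from h import *
d=shot("wrist","w1"); print(st()); T=R.from_rotvec(robot.sense()["tool_rot"]).as_matrix(); print(np.round(T,4).tolist())
print(np.round(T.T@(-d["R"].T@d["t"]-robot.sense()["tool_pos"]),1))
E
```

```text
clock: 1.05
tool_pos: [427.5, -346.4, 236.8]
tool_rot: [3.106, 0.467, 0.0]
ft_force: [1.1, -0.1, -0.5]
width: 1.003
grip_force: 0.0
clock: 1.85
tool_pos: [540.5, -199.4, 243.4]
tool_rot: [3.139, -0.128, -0.0]
ft_force: [1.5, 0.6, 0.3]
width: 0.998
grip_force: 0.0
clock: 2.15
tool_pos: [540.5, -199.5, 243.5]
tool_rot: [3.13, -0.267, -0.0]
ft_force: [-0.1, 0.6, -0.2]
width: 1.004
grip_force: 0.0
(np.float64(2.2), array([ 540.5, -199.4,  243.5]), array([ 3.13 , -0.268, -0.   ]), array([-0.3,  0. ,  0.2]), 87.3, 0.0)
[[0.9855, -0.1698, -0.0], [-0.1698, -0.9855, -0.0], [-0.0, 0.0, -1.0]]
[  70.1    0.4 -162.8]
```

View pics/w1.png

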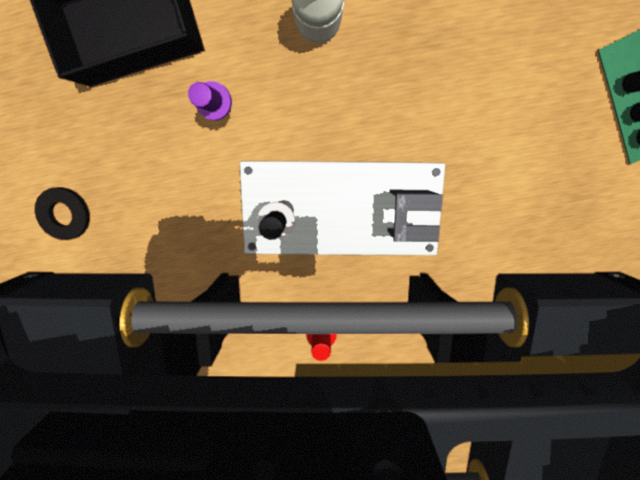

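The wrist view shows the jig squared up, with the handle top near (271,226) and the plate's screws at (248,171), (436,172), (252,247) and (430,248). The bracket slot is at about (425,217). I'll take a second wrist view and fit the jig and pin from all views.

```bash
python3 - <<'E'
import pickle
from h import *
V=[shot("wrist"),shot("top"),shot("scene")]; pickle.dump(V,open("v1.pkl","wb"))
E
python3 -m creep '{"increments":[[87,[-0.7,0,0.3],[0,0,0]],[87,[-0.7,0,0.3],[0,0,0]],[87,[0,0,0],[0,0,0]],[87,[0,0,0],[0,0,0]]]}'
python3 - <<'E'
import pickle
from h import *
V=pickle.load(open("v1.pkl","rb"))
V.insert(1,shot("wrist","w2")); pickle.dump(V,open("v1.pkl","wb")); print(st())
def dark(d,uv,r,thr=25):
    u,v=np.round(uv).astype(int); g=cv2.cvtColor(d["img"],cv2.COLOR_BGR2GRAY).astype(float)[v-r:v+r+1,u-r:u+r+1]
    w=np.clip(np.median(g)-g-thr,0,None); yy,xx=np.mgrid[-r:r+1,-r:r+1]
    return np.array([u+(w*xx).sum()/w.sum(),v+(w*yy).sum()/w.sum()]) if w.sum()>0 else np.array([np.nan]*2)
# predicted hole positions from wrist1
w=V[0]; H=onz(w,[(248,171),(436,172),(252,247),(430,248)],12)
print(np.round(H,1).tolist())
for d,n,r in zip(V,("w1","w2","top","scene"),(5,6,3,3)):
    p=proj(d,H); q=np.array([dark(d,dark(d,x,r),r) for x in p]); P=onz(d,q,12)
    m=P.mean(0); e=(P[1]+P[3]-P[0]-P[2])/2; yaw=np.arctan2(e[0],-e[1])
    print(n,np.round(p-q,1).tolist(),"ctr",np.round(m,1),"yaw",round(yaw,4),"size",np.round([np.linalg.norm(P[1]-P[0]),np.linalg.norm(P[3]-P[2]),np.linalg.norm(P[2]-P[0])],1),"post",np.round(m[:2]+67.5*np.array([-np.sin(yaw),np.cos(yaw)]),1))
E
```

```text
clock: 2.75
tool_pos: [471.1, -187.6, 213.6]
tool_rot: [3.13, -0.27, 0.0]
ft_force: [0.5, -0.7, -0.2]
width: 0.998
grip_force: 0.0
(np.float64(2.8), array([ 472.4, -187.8,  214.2]), array([ 3.13e+00, -2.70e-01,  3.00e-03]), array([ 0.3,  0.4, -0.1]), 86.8, 0.0)
[[606.4, -123.4, 12.0], [568.8, -335.9, 12.0], [517.4, -108.0, 12.0], [479.5, -320.6, 12.0]]
w1 [[0.3, 0.8], [0.4, 0.2], [0.5, 1.0], [0.8, 0.6]] ctr [ 543.9 -221.5   12. ] yaw -0.1786 size [215.6 215.4  90. ] post [ 555.9 -155.1]
w2 [[0.3, 1.3], [0.7, -0.0], [0.8, 1.2], [1.1, 0.9]] ctr [ 544.  -221.4   12. ] yaw -0.1795 size [215.3 215.5  90.2] post [ 556. -155.]
top [[-0.3, -0.2], [nan, nan], [-0.0, -0.0], [nan, nan]] ctr [nan nan nan] yaw nan size [nan nan 90.] post [nan nan]
scene [[1.0, -0.2], [0.9, 0.3], [0.7, -0.2], [-0.3, 0.4]] ctr [ 542.2 -222.7   12. ] yaw -0.178 size [215.3 214.   90. ] post [ 554.1 -156.3]<stdin>:6: RuntimeWarning: invalid value encountered in cast
<stdin>:6: RuntimeWarning: overflow encountered in scalar subtract
  return _methods._mean(a, axis=axis, dtype=dtype,
  ret = ret.dtype.type(ret / rcount)
```

View pics/w2.png

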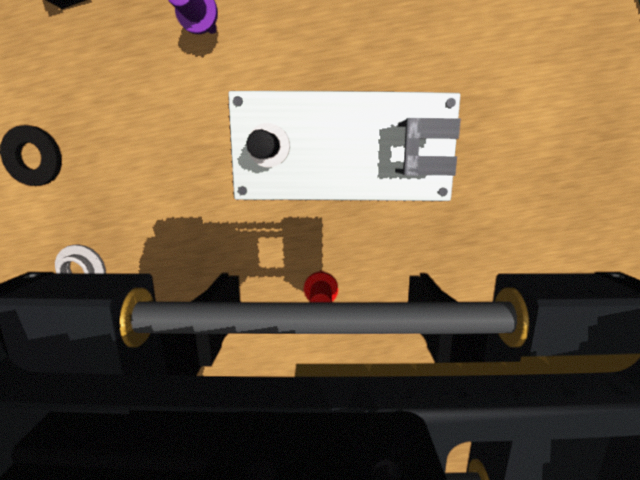

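The hole pattern measures 215 x 90 mm, which is what the plate should give at z=12, and the wrist views agree to 0.1 mm. In w2 the handle top is at (263,144) and the slot arms are at rows 128 and 167. Next I'll triangulate the handle top and check the slot.

```bash
python3 - <<'E'
import pickle
from h import *
V=pickle.load(open("v1.pkl","rb"))
def blob(d,uv,r,thr):
    u,v=uv; g=d["img"].max(2)[v-r:v+r,u-r:u+r]; m=(g<thr).astype(np.uint8)
    n,l,s,c=cv2.connectedComponentsWithStats(m); k=1+np.argmax(s[1:,4]); ((x,y),rad)=cv2.minEnclosingCircle(np.argwhere(l==k)[:,::-1].astype(np.float32)); return c[k]+[u-r,v-r],s[k],(x+u-r,y+v-r,rad)
for i,uv,r in((0,(271,224),20),(1,(263,144),25),(2,(414,249),12),(3,(207,275),14)):
    print(i,[np.round(x,1) for x in blob(V[i],uv,r,60)])
for p in ((0,0,118),(0,0,76),(0,-140,64),(7.5,-132,64),(-7.5,-132,64),(7.5,-167,64),(-7.5,-167,64)):
    a=-.179;x=555.9+np.cos(a)*p[0]-np.sin(a)*p[1];y=-155+np.sin(a)*p[0]+np.cos(a)*p[1]
    print(p,[np.round(proj(V[i],(x,y,p[2]))[0],1).tolist() for i in range(4)])
cv2.imwrite("pics/c2.png",np.hstack([cv2.resize(V[1]["img"][100:200,225:325],None,fx=4,fy=4,interpolation=3),cv2.resize(V[1]["img"][100:200,370:470],None,fx=4,fy=4,interpolation=3)]))
E
```

```text
0 [array([272.3, 225. ]), array([  8,   8,  27,  27, 542], dtype=int32), array([272.1, 224.2,  14.4])]
1 [array([262.3, 144.2]), array([  9,  11,  32,  29, 715], dtype=int32), array([262.7, 144.4,  16. ])]
2 [array([418.6, 249.2]), array([  6,   0,  18,  24, 314], dtype=int32), array([418.5, 248.5,  13.2])]
3 [array([207.3, 276.6]), array([  7,   6,  15,  20, 204], dtype=int32), array([208. , 276.5,   9.7])]
(0, 0, 118) [[269.8, 228.5], [259.6, 143.9], [416.1, 247.5], [206.7, 270.9]]
(0, 0, 76) [[276.3, 219.5], [268.6, 145.4], [412.1, 247.7], [210.5, 284.4]]
(0, -140, 64) [[414.0, 218.5], [427.3, 147.1], [475.9, 258.1], [136.0, 325.0]]
(7.5, -132, 64) [[406.8, 211.2], [419.0, 138.2], [472.8, 254.0], [142.1, 326.3]]
(-7.5, -132, 64) [[405.8, 225.5], [417.8, 155.5], [471.7, 261.0], [138.8, 319.5]]
(7.5, -167, 64) [[440.6, 211.5], [457.9, 138.8], [488.7, 256.6], [122.4, 335.9]]
(-7.5, -167, 64) [[439.3, 225.8], [456.3, 156.1], [487.7, 263.6], [119.3, 328.9]]
```

View pics/c2.png

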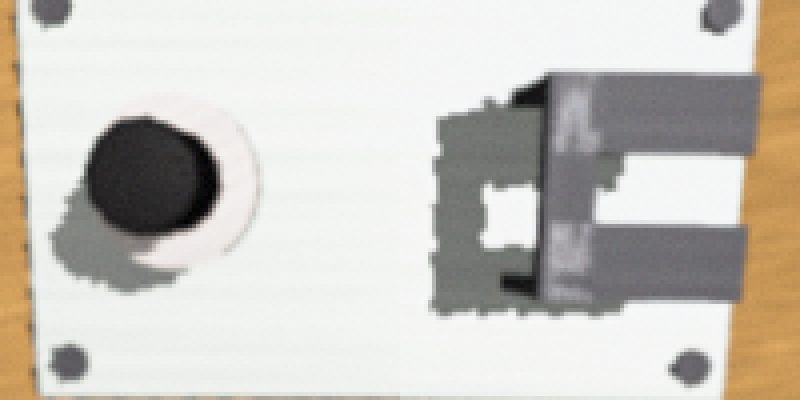

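The slot edges sit within 0.5 px of where they were predicted, and the head and handle agree with the post axis at about (555.5,-155.5). Now I'll grasp the handle.

```bash
python3 -m creep '{"increments":[[87,[0.771,-0.458,0],[0,0,0.063]],[87,[0.771,-0.458,0],[0,0,0]],[87,[0,0,0.85],[0,0,0]],[87,[0,0,0.85],[0,0,0]],[87,[0,0,0.85],[0,0,0]],[87,[0,0,0],[0,0,0]]]}'
python3 -m creep '{"increments":[[0,[0,0,0],[0,0,0]],[0,[0,0,0],[0,0,0]],[0,[0,0,0],[0,0,0]],[0,[0,0,0],[0,0,0]]]}'
```

```text
clock: 3.4
tool_pos: [552.7, -155.0, 81.0]
tool_rot: [-3.127, 0.28, 0.016]
ft_force: [-0.3, 0.1, 0.3]
width: 0.997
grip_force: 0.0
clock: 3.8
tool_pos: [556.7, -156.2, 88.0]
tool_rot: [3.128, -0.281, 0.006]
ft_force: [0.1, 0.3, 1.0]
width: 0.719
grip_force: 0.0
```

```bash
python3 -m creep '{"increments":[[0,[0,0,0],[0,0,0]],[0,[0,0,0],[0,0,0]],[0,[0,0,0],[0,0,0]],[0,[0,0,0],[0,0,0]],[0,[0,0,0],[0,0,0]],[0,[0,0,0],[0,0,0]],[0,[0,0,0],[0,0,0]]]}'
```

```text
clock: 4.5
tool_pos: [555.5, -155.8, 86.0]
tool_rot: [-3.129, 0.281, 0.0]
ft_force: [0.1, 0.4, 0.3]
width: 0.241
grip_force: 30.0
```

```bash
python3 -m creep '{"increments":[[0,[0,0,-0.4],[0,0,0]],[0,[0,0,-0.5],[0,0,0]],[0,[0,0,-0.3],[0,0,0]],[0,[0,0,0],[0,0,0]]]}'
python3 -m creep '{"increments":[[0,[0,0.8,0],[0,0,0]],[0,[0,0.8,0],[0,0,0]],[0,[0,0.8,0],[0,0,0]],[0,[0,0.4,0],[0,0,0]],[0,[0,0,0],[0,0,0]],[0,[0,0,0],[0,0,0]]]}'
python3 - <<'E'
from h import *
import pickle
d=shot("wrist","w3"); s=shot("scene"); pickle.dump([d,s],open("v3.pkl","wb"))
print(st())
c=np.zeros((480,800,3),np.uint8); c[:300,:400]=cv2.resize(d["img"][260:410,220:420],None,fx=2,fy=2,interpolation=3)
c[:480,400:]=cv2.resize(s["img"][230:350,90:190],None,fx=4,fy=4,interpolation=3)
cv2.imwrite("pics/c3.png",c)
E
```

```text
clock: 4.9
tool_pos: [557.0, -156.3, 148.1]
tool_rot: [3.128, -0.281, 0.007]
ft_force: [0.9, -0.6, -0.8]
width: 0.247
grip_force: 30.0
clock: 5.5
tool_pos: [529.9, -293.0, 144.8]
tool_rot: [-3.128, 0.281, 0.003]
ft_force: [0.3, 0.8, -0.1]
width: 0.243
grip_force: 30.0
(np.float64(5.6), array([ 530.9, -291.5,  145.4]), array([-3.128e+00,  2.770e-01,  1.000e-03]), array([-0.6,  0.9, -0.7]), 21.2, 29.999333485029638)
```

View pics/c3.png

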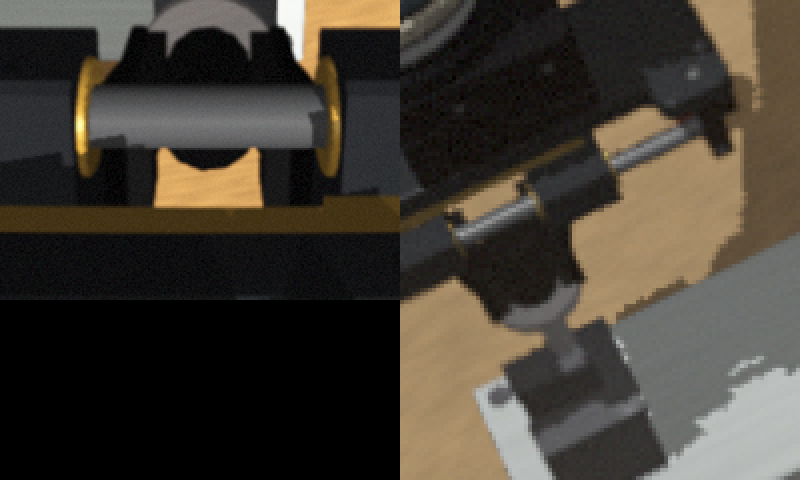

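The pin hangs from the gripper above the bracket, and in w3 the head's far arc is visible around (325,258). I'll compare that arc with its projection to get the pin's offset in the grasp along tool x.

```bash
python3 - <<'E'
from h import *
import pickle
d,s=pickle.load(open("v3.pkl","rb"))
g=d["img"].astype(int)
for u in (315,325,335): print(u,[(v,g[v,u].tolist()) for v in range(248,266)][::1])
a=-.179;ex=np.array([np.cos(a),np.sin(a),0]);ey=np.array([np.sin(a),-np.cos(a),0])
for c0 in ((530.4,-293.1),(530.9,-292.5)):
  c=np.array([*c0,0])
  for z in (141.5,135.5):print(c0,z,[np.round(proj(d,c+18*(np.cos(t)*ex+np.sin(t)*ey)+[0,0,z])[0],1).tolist() for t in(-.4,0,.4)])
print(np.round(proj(d,c+[0,0,177.5]),1),np.round(proj(d,c+ex*11+[0,0,177.5]),1),np.round(proj(d,c-ex*11+[0,0,177.5]),1))
E
```

```text
315 [(248, [127, 131, 126]), (249, [129, 135, 131]), (250, [132, 134, 132]), (251, [127, 132, 130]), (252, [128, 130, 127]), (253, [124, 132, 129]), (254, [124, 129, 124]), (255, [120, 124, 120]), (256, [90, 95, 90]), (257, [65, 67, 71]), (258, [69, 69, 73]), (259, [80, 82, 87]), (260, [103, 104, 113]), (261, [119, 121, 126]), (262, [116, 120, 125]), (263, [119, 123, 129]), (264, [115, 116, 123]), (265, [118, 120, 126])]
325 [(248, [124, 129, 126]), (249, [125, 128, 126]), (250, [127, 134, 130]), (251, [131, 134, 131]), (252, [123, 128, 127]), (253, [126, 131, 128]), (254, [119, 128, 124]), (255, [95, 101, 99]), (256, [77, 78, 81]), (257, [68, 67, 74]), (258, [82, 84, 85]), (259, [104, 106, 112]), (260, [116, 118, 125]), (261, [119, 122, 127]), (262, [117, 121, 122]), (263, [117, 119, 126]), (264, [117, 120, 123]), (265, [117, 123, 129])]
335 [(248, [125, 132, 128]), (249, [130, 133, 131]), (250, [129, 135, 130]), (251, [128, 134, 130]), (252, [123, 129, 125]), (253, [128, 131, 128]), (254, [126, 131, 126]), (255, [116, 120, 116]), (256, [85, 87, 84]), (257, [56, 55, 58]), (258, [54, 53, 57]), (259, [67, 69, 72]), (260, [84, 84, 89]), (261, [105, 108, 112]), (262, [117, 121, 128]), (263, [118, 118, 124]), (264, [109, 114, 118]), (265, [114, 116, 123])]
(530.4, -293.1) 141.5 [[309.2, 261.0], [322.8, 258.3], [336.4, 261.0]]
(530.4, -293.1) 135.5 [[309.7, 257.5], [322.9, 254.9], [336.0, 257.5]]
(530.9, -292.5) 141.5 [[307.9, 260.3], [321.5, 257.6], [335.1, 260.2]]
(530.9, -292.5) 135.5 [[308.4, 256.8], [321.6, 254.3], [334.8, 256.8]]
[[321.  323.2]] [[320.9 299.4]] [[321.1 346.1]]
```

The arc matches, so the pin axis is at (530.4,-293.1) against the notch at (531.0,-292.8). Lowering it in.

```bash
python3 -m creep '{"increments":[[0,[0.01,0,0.4],[0,0,0]],[0,[0,0,0.4],[0,0,0]],[0,[0,0,0.3],[0,0,0]],[0,[0,0,0.2],[0,0,0]],[0,[0,0,0.12],[0,0,0]],[0,[0,0,0],[0,0,0]],[0,[0,0,0],[0,0,0]]]}'
```

```text
clock: 6.3
tool_pos: [531.6, -293.8, 75.5]
tool_rot: [3.129, -0.28, 0.002]
ft_force: [0.9, 0.2, -0.9]
width: 0.244
grip_force: 30.0
```

```bash
python3 -m creep '{"increments":[[0,[0,0,0.02],[0,0,0]],[87,[0,0,0],[0,0,0]],[87,[0,0,0],[0,0,0]],[87,[0,0,0],[0,0,0]],[87,[0,0,0],[0,0,0]],[87,[0,0,-0.3],[0,0,0]],[87,[0,0,-0.8],[0,0,0]],[87,[0,0,-0.9],[0,0,0]]]}'
python3 - <<'E'
import pickle
from h import *
V=[shot("wrist","w4"),shot("top"),shot("scene")]; pickle.dump(V,open("v4.pkl","wb"))
a=-.179
def J(p): return (555.9+np.cos(a)*p[0]-np.sin(a)*p[1],-155+np.sin(a)*p[0]+np.cos(a)*p[1],p[2])
for d,n in zip(V[1:],("top","scene")): print(n,proj(d,[J((0,-140,106)),J((0,-140,64))]).round(1).tolist())
def blob(d,uv,r,thr):
    u,v=uv; g=d["img"].max(2)[v-r:v+r,u-r:u+r]
    return g
print(st())
t,s=V[1],V[2]
c=np.zeros((480,800,3),np.uint8); c[:400,:400]=cv2.resize(t["img"][215:295,430:510],(400,400),interpolation=3); c[:,400:]=cv2.resize(s["img"][265:385,85:185],(400,480),interpolation=3); cv2.imwrite("pics/c4.png",c)
# rings: masks in wrist2/top/scene
old=pickle.load(open("v1.pkl","rb"))
def ring(d,uv,r,kind):
    u,v=np.round(uv).astype(int); im=d["img"][v-r:v+r,u-r:u+r]; h=cv2.cvtColor(im,cv2.COLOR_BGR2HSV).astype(int)
    if kind=="pad": m=h[...,2]<60
    elif kind=="wash": m=h[...,1]<60
    else: m=((h[...,0]<12)&(h[...,1]>120))|((h[...,1]<70)&(h[...,2]>120))
    m=m.astype(np.uint8); cs,_=cv2.findContours(m,cv2.RETR_EXTERNAL,cv2.CHAIN_APPROX_NONE); k=max(cs,key=cv2.contourArea)
    e=cv2.fitEllipse(cv2.convexHull(k)); return np.array(e[0])+[u-r,v-r],np.round(e[1],1)
for n,P,k in (("pad",(595,116,5),"pad"),("tr",(497,291,17),"tr"),("wash",(462,106,9),"wash")):
    for d,nm,r in ((t,"top",24),(s,"scene",26)):
        try:
            e,ax=ring(d,proj(d,P)[0],r,k); print(n,nm,e.round(1),ax,onz(d,e,P[2]/1.0).round(1)[0])
        except Exception as ex: print(n,nm,ex)
E
```

```text
clock: 7.1
tool_pos: [530.2, -293.3, 175.0]
tool_rot: [-3.128, 0.28, 0.004]
ft_force: [0.6, -0.5, 0.6]
width: 0.796
grip_force: 0.0
top [[482.4, 258.4], [475.9, 258.1]]
scene [[129.5, 312.5], [136.0, 325.0]]
(np.float64(7.25), array([ 533.6, -294.8,  179. ]), array([ 3.126, -0.281,  0.013]), array([ 0.3, -0.2, -0.6]), 81.4, 0.0)
pad top [283.3 232.4] [27.7 28.2] [595.7 116.9   5. ]
pad scene [341.4 234.9] [16.8 30.2] [589.4 123.3   5. ]
tr top [204.2 278.6] [30.3 31.9] [497.  292.4  17. ]
tr scene [369.3 163.6] [32.7 34.5] [496.2 291.4  17. ]
wash top [288.8 293.1] [26.9 27.1] [461.6 106.9   9. ]
wash scene [292.5 202.3] [23.5 29.4] [464.4 103.8   9. ]
```

View pics/c4.png

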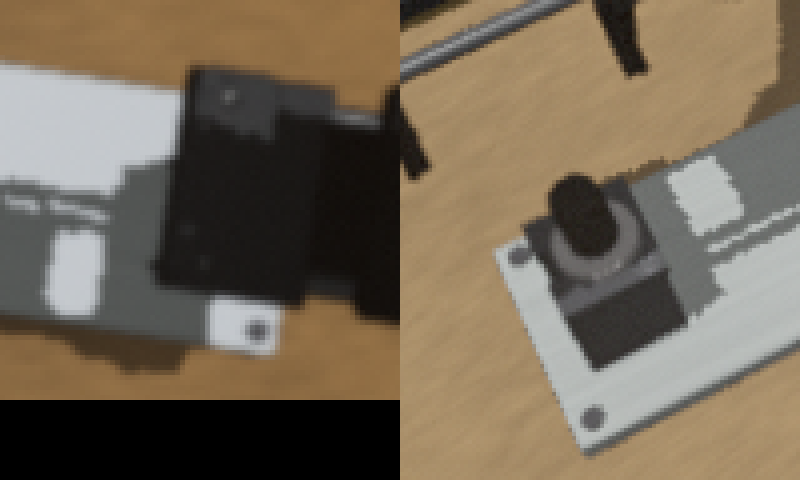

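The pin hangs in the notch by its head, upright and released. Next I'll survey the three parts with the wrist camera.

```bash
python3 -m creep '{"increments":[[87,[-0.232,-0.858,-0.08],[0,0,0]],[87,[-0.232,-0.858,-0.08],[0,0,0]],[87,[-0.232,-0.858,-0.08],[0,0,0]],[87,[-0.232,-0.858,-0.08],[0,0,0]],[87,[-0.232,-0.858,-0.08],[0,0,0]],[87,[-0.232,-0.858,-0.08],[0,0,0]],[87,[-0.232,-0.858,-0.08],[0,0,0]],[87,[-0.232,-0.858,-0.08],[0,0,0]]]}'
python3 -m creep '{"increments":[[87,[-0.232,-0.858,-0.08],[0,0,0]],[87,[0,0,0],[0,0,0]],[87,[0,0,0],[0,0,0]]]}'
python3 - <<'E'
import pickle
from h import *
d=shot("wrist","w5"); pickle.dump(d,open("v5a.pkl","wb")); print(st())
E
python3 -m creep '{"increments":[[87,[-0.4,-0.8,0.0],[0,0,0]],[87,[-0.4,-0.8,0],[0,0,0]],[87,[0,0,0],[0,0,0]],[87,[0,0,0],[0,0,0]]]}'
python3 - <<'E'
import pickle
from h import *
a=pickle.load(open("v5a.pkl","rb")); b=shot("wrist","w6"); pickle.dump(b,open("v5b.pkl","wb")); print(st())
cv2.imwrite("pics/c5.png",np.hstack([a["img"][:320],b["img"][:320]])[:, :].copy() if 0 else cv2.resize(np.vstack([a["img"][:300],b["img"][:300]]),(640,600)))
E
```

```text
clock: 8.05
tool_pos: [499.9, 62.0, 206.1]
tool_rot: [3.129, -0.281, -0.001]
ft_force: [1.1, 0.3, -0.9]
width: 0.997
grip_force: 0.0
clock: 8.35
tool_pos: [496.4, 105.7, 209.9]
tool_rot: [3.129, -0.276, -0.001]
ft_force: [0.2, -0.7, -0.1]
width: 1.001
grip_force: 0.0
(np.float64(8.4), array([496.7, 104.1, 209.7]), array([ 3.128e+00, -2.810e-01, -1.000e-03]), array([-1. , -0.8,  0.4]), 87.0, 0.0)
clock: 8.8
tool_pos: [471.9, 189.7, 209.7]
tool_rot: [3.128, -0.281, -0.001]
ft_force: [-0.3, -0.8, -0.2]
width: 1.002
grip_force: 0.0
(np.float64(8.85), array([472.4, 188.6, 209.6]), array([ 3.127e+00, -2.850e-01, -1.000e-03]), array([ 0.3, -0.8,  0.9]), 87.0, 0.0)
```

View pics/c5.png

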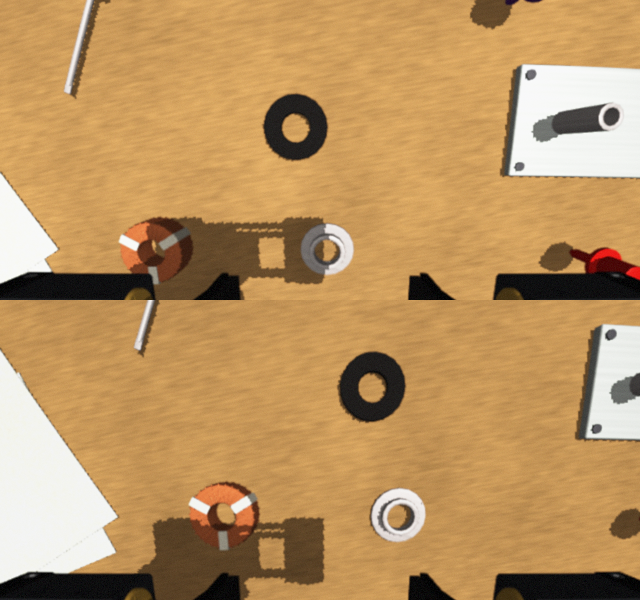

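Both views show all three parts, given here as view a then view b:
- **Pad:** (296,127), then (372,86).
- **Transformer:** (155,250), then (224,216).
- **Washer:** (327,250), then (399,215), with its collar up.

I'll fit their positions and heights from both silhouettes.

```bash
cat > fit.py <<'E'
from h import *
import pickle
def mask(d,uv,r,k):
    u,v=uv; y0=max(v-r,0); im=d["img"][y0:v+r,u-r:u+r]; h=cv2.cvtColor(im,cv2.COLOR_BGR2HSV).astype(int)
    if k=="pad": m=h[...,2]<55
    elif k=="wash": m=h[...,1]<75
    else: m=((h[...,0]<11)&(h[...,1]>100))|((h[...,1]<75))
    m=cv2.morphologyEx(m.astype(np.uint8),cv2.MORPH_OPEN,np.ones((3,3),np.uint8))
    c=max(cv2.findContours(m,0,1)[0],key=cv2.contourArea); return cv2.convexHull(c).reshape(-1,2).astype(float)+[u-r,y0]
t=np.linspace(0,2*np.pi,90)
def model(d,X,rings):
    P=np.vstack([np.c_[X[0]+r*np.cos(t),X[1]+r*np.sin(t),0*t+X[2]+z] for r,z in rings]); return cv2.convexHull(proj(d,P).astype(np.float32)).reshape(-1,2)
def cen(h):
    m=cv2.moments(h.astype(np.float32)); return np.array([m["m10"],m["m01"]])/m["m00"],m["m00"]
def fit(ds,uvs,r,k,rings,X0,name,zfree=True):
    H=[cen(mask(d,uv,r,k)) for d,uv in zip(ds,uvs)]
    def res(X,z=None):
        X=X if len(X)==3 else [*X,0]; return np.concatenate([cen(model(d,X,rings))[0]-h[0] for d,h in zip(ds,H)])
    s=least_squares(res,X0[:3 if zfree else 2]); X=s.x if zfree else np.r_[s.x,0]
    print(name,"xyz" if zfree else "xy(z=0)",X.round(1),"res",s.fun.round(1),"area ratio",[round(h[1]/cen(model(d,X,rings))[1],3) for d,h in zip(ds,H)])
RG={"pad":[(33,0),(33,10)],"tr":[(33,3),(33,31)],"wash":[(30,0),(30,6),(20,18)]}
E
python3 - <<'E'
from fit import *
a=pickle.load(open("v5a.pkl","rb"));b=pickle.load(open("v5b.pkl","rb"))
for n,u,v,X in(("pad",(296,127),(372,86),(595,116,0)),("tr",(155,250),(224,216),(497,291,0)),("wash",(327,250),(399,215),(462,107,0))):
    for z in(True,False): fit([a,b],[u,v],44,n,RG[n],X,n,z)
    for d,w in((a,u),(b,v)): fit([d],[w],44,n,RG[n],X,n+" single",False)
E
```

```text
pad xyz [597.1 117.    0. ] res [-0.2  0.   0.2  0. ] area ratio [0.906, 0.912]
pad xy(z=0) [597.2 117.    0. ] res [-0.2  0.   0.2 -0. ] area ratio [0.906, 0.912]
pad single xy(z=0) [597.1 116.8   0. ] res [-0.  0.] area ratio [0.906]
pad single xy(z=0) [597.2 117.2   0. ] res [-0.  0.] area ratio [0.912]
tr xyz [492.6 297.2   0. ] res [ 0.3  1.8 -0.9 -1.8] area ratio [1.147, 0.671]
tr xy(z=0) [492.1 296.8   0. ] res [ 0.8  2.1 -0.3 -1.5] area ratio [1.148, 0.672]
tr single xy(z=0) [494.6 296.9   0. ] res [-0. -0.] area ratio [1.144]
tr single xy(z=0) [490.5 296.8   0. ] res [-0. -0.] area ratio [0.673]
wash xyz [462.5 107.4   0. ] res [ 0. -0. -0.  0.] area ratio [0.963, 0.968]
wash xy(z=0) [462.5 107.4   0. ] res [ 0. -0. -0.  0.] area ratio [0.963, 0.968]
wash single xy(z=0) [462.5 107.4   0. ] res [ 0. -0.] area ratio [0.963]
wash single xy(z=0) [462.5 107.3   0. ] res [-0. -0.] area ratio [0.968]
```

```bash
sed -i 's/least_squares(res,X0\[:3 if zfree else 2\])/least_squares(res,X0[:3 if zfree else 2],diff_step=1e-2 if zfree else 1e-4)/' fit.py; python3 - <<'E'
from fit import *
a=pickle.load(open("v5a.pkl","rb"));b=pickle.load(open("v5b.pkl","rb"))
for n,u,v,X in(("pad",(296,127),(372,86),(597,117,5)),("wash",(327,250),(399,215),(462,107,5))): fit([a,b],[u,v],44,n,RG[n],X,n,True)
for d,p in((a,[(155,225),(120,245),(150,262),(155,212),(110,215),(200,235)]),(b,[(224,190),(200,220),(245,220),(224,177),(180,210),(224,255)])):
    h=cv2.cvtColor(d["img"],cv2.COLOR_BGR2HSV); print([h[v,u].tolist() for u,v in p])
print(rows([0,0,-50]), st()[1])
E
```

```text
pad xyz [597.3 117.   -1.5] res [-0.  -0.1  0.   0.1] area ratio [0.913, 0.919]
wash xyz [4.625e+02 1.074e+02 3.000e-01] res [ 0.  0. -0. -0.] area ratio [0.961, 0.966]
[[9, 181, 121], [14, 164, 207], [9, 202, 58], [17, 139, 214], [17, 141, 213], [17, 151, 98]]
[[11, 179, 231], [10, 184, 184], [10, 184, 220], [17, 141, 199], [17, 147, 187], [18, 152, 87]]
[ 0.    -0.002  1.   ] [472.4 188.6 209.6]
```

```bash
cat >> h.py <<'E'
def camoff(d,tcp,a):
    ex=np.array([np.cos(a),np.sin(a),0]);ey=np.array([np.sin(a),-np.cos(a),0]); v=-d["R"].T@d["t"]-tcp; return np.array([v@ex,v@ey,v[2]])
E
python3 - <<'E'
from h import *
import pickle
L=lambda f:pickle.load(open(f,"rb"))
V=L("v1.pkl")
for d,t,a in((V[0],(540.5,-199.5,243.6),-.1724),(V[1],(471.6,-187.5,213.6),-.1724),(L("v3.pkl")[0],(530.5,-293.4,146.1),-.179),(L("v5a.pkl"),(497,105,210.1),-.179),(L("v5b.pkl"),(471.8,190.8,210.1),-.179)):
    Z=d["R"][2]; print(camoff(d,np.array(t),a).round(2), "cam right az",round(np.arctan2(d["R"][0,1],d["R"][0,0]),4))
E
```

```text
[ 70.12   0.28 162.77] cam right az -1.7415
[ 69.65   0.61 162.88] cam right az -1.7433
[ 69.86   0.35 161.43] cam right az -1.7502
[ 69.56  -0.45 162.56] cam right az -1.7468
[ 70.51   1.3  162.39] cam right az -1.75
```

```bash
python3 -m creep '{"increments":[[87,[0.911,0.331,0],[0,0,0]],[87,[0.911,0.331,0],[0,0,0]],[87,[0.911,0.331,0],[0,0,0]],[87,[0,0,0.9],[0,0,0]],[87,[0,0,0.9],[0,0,0]],[87,[0,0,0.9],[0,0,0]],[87,[0,0,0.9],[0,0,0]],[87,[0,0,0.2],[0,0,0]]]}'
python3 -m creep '{"increments":[[87,[0,0,0],[0,0,0]],[87,[0,0,0],[0,0,0]],[87,[0,0,0],[0,0,0]]]}'
python3 - <<'E'
from h import *
P=[]
for i in range(3): d=shot("wrist","w7"); P.append(robot.sense()["tool_pos"])
print(np.mean(P,0).round(1), (np.array([597.2,117,0])-np.mean(P,0)).round(1), rows(np.array([597.2,117,3])-np.mean(P,0)),camoff(d,np.mean(P,0),-.179).round(1))
E
```

```text
clock: 9.65
tool_pos: [593.9, 112.9, 14.7]
tool_rot: [3.123, -0.286, -0.015]
ft_force: [-0.5, -0.5, -0.5]
width: 1.0
grip_force: 0.0
clock: 9.95
tool_pos: [599.7, 117.5, 22.7]
tool_rot: [-3.128, 0.282, -0.007]
ft_force: [0.3, 0.9, 0.8]
width: 1.001
grip_force: 0.0
[599.1 117.6  22.2] [ -1.9  -0.6 -22.2] [-0.036  0.019  0.385] [ 69.5   0.7 163.1]
```

```bash
python3 -m creep '{"increments":[[87,[0,0,0.16],[0,0,0]],[87,[0,0,0.16],[0,0,0]],[87,[0,0,0],[0,0,0]],[87,[0,0,0],[0,0,0]]]}'
python3 - <<'E'
from h import *
P=[]
for i in range(3): d=shot("wrist","w7"); P.append(robot.sense()["tool_pos"]); print(P[-1].round(1),-(d["R"].T@d["t"]).round(1)[2])
print(rows(np.array([597.2,117,3])-np.mean(P,0)),camoff(d,np.mean(P,0),-.179).round(1))
E
```

```text
clock: 10.5
tool_pos: [597.2, 117.4, 3.4]
tool_rot: [3.129, -0.281, -0.002]
ft_force: [0.4, -0.0, -0.2]
width: 0.999
grip_force: 0.0
[597.4 117.5   3.7] 166.2
[597.6 117.5   3.9] 166.5
[597.7 117.5   4.1] 166.8
[-0.006  0.011  0.018] [ 70.2   0.4 162.9]
```

```bash
python3 -m creep '{"increments":[[0,[0,0,0.02],[0,0,0]],[0,[0,0,0],[0,0,0]],[0,[0,0,0],[0,0,0]],[0,[0,0,0],[0,0,0]],[0,[0,0,0],[0,0,0]],[0,[0,0,0],[0,0,0]]]}'
```

```text
clock: 11.25
tool_pos: [597.6, 117.4, 3.1]
tool_rot: [3.129, -0.281, 0.0]
ft_force: [0.6, 0.5, 0.9]
width: 0.74
grip_force: 29.9
```

```bash
python3 -m creep '{"increments":[[0,[0,0,-0.9],[0,0,0]],[0,[0,0,-0.9],[0,0,0]],[0,[0.025,0.919,-0.067],[0,0,0]],[0,[0.025,0.919,-0.067],[0,0,0]],[0,[0.025,0.919,-0.067],[0,0,0]],[0,[0.025,0.919,-0.067],[0,0,0]],[0,[0.025,0.919,-0.067],[0,0,0]],[0,[0.025,0.919,-0.067],[0,0,0]]]}'
python3 -m creep '{"increments":[[0,[0,0,0],[0,0,0]],[0,[0,0,0],[0,0,0]],[0,[0,0,0],[0,0,0]],[0,[0,0,0],[0,0,0]],[0,[0,0,0],[0,0,0]]]}'
python3 - <<'E'
from h import *
import pickle
P=[];D=[]
for i in range(3): d=shot("wrist","w8"); P.append(robot.sense()["tool_pos"]); D.append(d)
s=shot("scene"); pickle.dump((P,D,s),open("v8.pkl","wb"))
T=np.mean(P,0);print(T.round(1),rows(np.array([555.8,-155.2,113])-T),camoff(d,T,-.179).round(1))
a=-.179;ex=np.array([np.cos(a),np.sin(a),0])
# far edge of pad: predicted rows for centre offsets
g=d["img"].max(2).astype(int)
for x in(-3,0,3): print(x,[proj(d,np.r_[T[:2],0]+[0,0,T[2]-3+z]+ex*(33+x)).round(1)[0].tolist() for z in(0,10)])
u=int(proj(d,np.r_[T[:2],T[2]]+ex*33)[0,0]); print(u,[(v,g[v,u]) for v in range(190,300,3)])
E
```

```text
clock: 12.05
tool_pos: [555.3, -157.0, 113.4]
tool_rot: [3.129, -0.281, 0.0]
ft_force: [0.5, -0.5, 0.2]
width: 0.735
grip_force: 29.9
clock: 12.55
tool_pos: [556.2, -153.5, 113.1]
tool_rot: [-3.129, 0.276, 0.0]
ft_force: [-0.1, -0.5, 0.1]
width: 0.736
grip_force: 29.9
[ 556.1 -154.1  113.1] [-0.001  0.022  0.002] [ 70.2   0.3 162.8]
-3 [[322.8, 236.6], [322.8, 241.6]]
0 [[322.8, 230.8], [322.8, 235.4]]
3 [[322.8, 224.9], [322.8, 229.2]]
322 [(190, np.int64(246)), (193, np.int64(247)), (196, np.int64(249)), (199, np.int64(247)), (202, np.int64(247)), (205, np.int64(248)), (208, np.int64(246)), (211, np.int64(247)), (214, np.int64(248)), (217, np.int64(248)), (220, np.int64(245)), (223, np.int64(246)), (226, np.int64(201)), (229, np.int64(135)), (232, np.int64(71)), (235, np.int64(14)), (238, np.int64(30)), (241, np.int64(29)), (244, np.int64(41)), (247, np.int64(35)), (250, np.int64(31)), (253, np.int64(27)), (256, np.int64(18)), (259, np.int64(21)), (262, np.int64(13)), (265, np.int64(17)), (268, np.int64(21)), (271, np.int64(37)), (274, np.int64(60)), (277, np.int64(65)), (280, np.int64(67)), (283, np.int64(122)), (286, np.int64(118)), (289, np.int64(124)), (292, np.int64(118)), (295, np.int64(124)), (298, np.int64(123))]
```

```bash
python3 -m creep '{"increments":[[0,[0,0.01,0.3],[0,0,0]],[0,[0,0,0.3],[0,0,0]],[0,[0,0,0.3],[0,0,0]],[0,[0,0,0.3],[0,0,0]],[0,[0,0,0],[0,0,0]]]}'
python3 -m creep '{"increments":[[0,[0,0,0.3],[0,0,0]],[0,[0,0,0.2],[0,0,0]],[0,[0,0,0.2],[0,0,0]],[0,[0,0,0],[0,0,0]],[0,[0,0,0],[0,0,0]]]}'
```

```text
clock: 13.25
tool_pos: [554.4, -155.4, 50.3]
tool_rot: [-3.128, 0.281, 0.006]
ft_force: [-0.6, 0.4, -0.3]
width: 0.734
grip_force: 29.9
clock: 13.75
tool_pos: [555.8, -155.6, 18.0]
tool_rot: [-3.129, 0.281, 0.0]
ft_force: [-0.4, 0.3, 0.2]
width: 0.736
grip_force: 29.9
```

```bash
python3 -m creep '{"increments":[[0,[0,0,0.06],[0,0,0]],[0,[0,0,0],[0,0,0]],[87,[0,0,0],[0,0,0]],[87,[0,0,0],[0,0,0]],[87,[0,0,0],[0,0,0]],[87,[0,0,0],[0,0,0]],[87,[0,0,-0.2],[0,0,0]],[87,[0,0,-0.8],[0,0,0]]]}'
python3 -m creep '{"increments":[[87,[0,0,-0.8],[0,0,0]],[87,[0,0,-0.8],[0,0,0]],[87,[0,0,-0.8],[0,0,0]]]}'
sed -i 's/h\[...,0\]<11/h[...,0]<14/' fit.py; python3 - <<'E'
from fit import *
a=pickle.load(open("v5a.pkl","rb"));b=pickle.load(open("v5b.pkl","rb"))
for z in(True,False): fit([a,b],[(155,250),(224,216)],44,"tr",RG["tr"],(497,291,5),"tr",z)
for d,w in((a,(155,250)),(b,(224,216))): fit([d],[w],44,"tr",RG["tr"],(497,291,5),"tr1",False); print(np.ptp(mask(d,w,44,"tr"),0),np.ptp(model(d,(495,292,0),RG["tr"]),0))
E
```

```text
clock: 14.55
tool_pos: [552.6, -155.2, 62.7]
tool_rot: [-3.128, 0.28, 0.013]
ft_force: [0.7, 0.3, 1.0]
width: 0.996
grip_force: 0.0
clock: 14.85
tool_pos: [555.6, -155.6, 187.7]
tool_rot: [3.129, -0.281, 0.001]
ft_force: [1.1, -0.0, 0.1]
width: 0.997
grip_force: 0.0
tr xyz [500.2 284.   20.8] res [-0.5 -1.   0.5  0.9] area ratio [1.068, 0.921]
tr xy(z=0) [497.1 293.3   0. ] res [ 1.6 -2.1 -1.6  1.9] area ratio [1.204, 1.039]
tr1 xy(z=0) [495.1 295.8   0. ] res [ 0. -0.] area ratio [1.207]
[73. 72.] [70.856   64.38606]
tr1 xy(z=0) [498.8 291.1   0. ] res [ 0. -0.] area ratio [1.037]
[69. 67.] [68.86345 65.59601]
```

```bash
python3 -m creep '{"increments":[[87,[-0.472,-0.86,-0.03],[0,0,0]],[87,[-0.472,-0.86,-0.03],[0,0,0]],[87,[-0.472,-0.86,-0.03],[0,0,0]],[87,[-0.472,-0.86,-0.03],[0,0,0]],[87,[-0.472,-0.86,-0.03],[0,0,0]],[87,[-0.472,-0.86,-0.03],[0,0,0]],[87,[-0.472,-0.86,-0.03],[0,0,0]],[87,[-0.472,-0.86,-0.03],[0,0,0]]]}'
python3 -m creep '{"increments":[[87,[-0.472,-0.86,-0.03],[0,0,0]],[87,[-0.472,-0.86,-0.03],[0,0,0]],[87,[0,0,0],[0,0,0]],[87,[0,0,0],[0,0,0]],[87,[0,0,0],[0,0,0]]]}'
python3 - <<'E'
from fit import *
c=shot("wrist","w9");P=[robot.sense()["tool_pos"]]; b=pickle.load(open("v5b.pkl","rb"))
for i in range(2): shot("wrist");P.append(robot.sense()["tool_pos"])
pickle.dump(c,open("v9.pkl","wb"))
print(np.mean(P,0).round(1)); w=tuple(proj(c,(498,291,17))[0].round().astype(int)); print(w)
fit([c],[w],46,"tr",RG["tr"],(497,291,5),"tr1",False); print(np.ptp(mask(c,w,46,"tr"),0),np.ptp(model(c,(495,292,0),RG["tr"]),0))
fit([b,c],[(224,216),w],46,"tr",RG["tr"],(497,291,5),"tr bc",True)
E
```

```text
clock: 15.65
tool_pos: [430.4, 218.1, 198.2]
tool_rot: [-3.129, 0.281, -0.003]
ft_force: [1.4, 1.4, 0.2]
width: 1.0
grip_force: 0.0
clock: 16.15
tool_pos: [400.7, 308.1, 200.3]
tool_rot: [3.128, -0.284, 0.001]
ft_force: [0.1, 0.2, 0.4]
width: 0.997
grip_force: 0.0
[401.  307.7 200.1]
(np.int64(322), np.int64(124))
tr1 xy(z=0) [499.3 290.5   0. ] res [-0. -0.] area ratio [1.043]
[70. 76.] [70.52582 73.66591]
tr bc xyz [499.1 290.5   1.8] res [-0.1 -0.1  0.   0. ] area ratio [1.027, 1.032]
```

```bash
python3 -m creep '{"increments":[[87,[0.996,-0.008,0],[0,0,0]],[87,[0.996,-0.008,0],[0,0,0]],[87,[0,0,0.9],[0,0,0]],[87,[0,0,0.9],[0,0,0]],[87,[0,0,0.9],[0,0,0]],[87,[0,0,0.6],[0,0,0]],[87,[0,0,0.3],[0,0,0]],[87,[0,0,0.14],[0,0,0]]]}'
python3 -m creep '{"increments":[[87,[0,0,0.14],[0,0,0]],[87,[0,0,0],[0,0,0]],[87,[0,0,0],[0,0,0]],[87,[0,0,0],[0,0,0]]]}'
python3 - <<'E'
from h import *
P=[]
for i in range(3): d=shot("wrist"); P.append(robot.sense()["tool_pos"])
T=np.mean(P,0); print(T.round(1),rows(np.array([499.2,290.6,6])-T),camoff(d,T,-.179).round(1))
E
```

```text
clock: 17.1
tool_pos: [497.9, 290.5, 11.2]
tool_rot: [3.126, -0.284, -0.004]
ft_force: [-0.3, -0.0, -0.0]
width: 0.999
grip_force: 0.0
clock: 17.5
tool_pos: [499.0, 292.8, 7.1]
tool_rot: [-3.128, 0.281, -0.003]
ft_force: [0.4, -0.2, 0.3]
width: 0.999
grip_force: 0.0
[498.8 292.7   6.9] [0.016 0.04  0.018] [ 70.    0.6 162.9]
```

```bash
python3 -m creep '{"increments":[[87,[0.012,0.04,0.01],[0,0,0]],[0,[0,0,0],[0,0,0]],[0,[0,0,0],[0,0,0]],[0,[0,0,0],[0,0,0]],[0,[0,0,0],[0,0,0]],[0,[0,0,0],[0,0,0]],[0,[0,0,0],[0,0,0]]]}'
```

```text
clock: 18.35
tool_pos: [498.6, 290.6, 5.6]
tool_rot: [-3.129, 0.281, -0.0]
ft_force: [-0.4, 0.4, -0.8]
width: 0.764
grip_force: 30.0
```

```bash
python3 -m creep '{"increments":[[0,[0,0,-0.3],[0,0,0]],[0,[0,0,-0.7],[0,0,0]],[0,[0,0,-0.8],[0,0,0]],[0,[0.1,0.3,-0.025],[0,0,0]],[0,[0.2254,0.714,-0.025],[0,0,0]],[0,[0.2254,0.714,-0.025],[0,0,0]],[0,[0.2254,0.714,-0.025],[0,0,0]],[0,[0.2254,0.714,-0.025],[0,0,0]]]}'
python3 -m creep '{"increments":[[0,[0.2254,0.714,-0.025],[0,0,0]],[0,[0.2254,0.714,-0.025],[0,0,0]],[0,[0.2254,0.714,-0.025],[0,0,0]],[0,[0.2254,0.714,-0.025],[0,0,0]],[0,[0.2254,0.714,-0.025],[0,0,0]],[0,[0.2254,0.714,-0.025],[0,0,0]],[0,[0.2254,0.714,-0.025],[0,0,0]],[0,[0.125,0.414,-0.025],[0,0,0]]]}'
python3 -m creep '{"increments":[[0,[0,0,0],[0,0,0]],[0,[0,0,0],[0,0,0]],[0,[0,0,0],[0,0,0]],[0,[0,0,0],[0,0,0]],[0,[0,0,0],[0,0,0]]]}'
python3 - <<'E'
from h import *
import pickle
P=[];D=[]
for i in range(3): d=shot("wrist","w10"); P.append(robot.sense()["tool_pos"]); D.append(d)
T=np.mean(P,0);print(st(),T.round(1),rows(np.array([555.8,-155.2,T[2]])-T),camoff(d,T,-.179).round(1))
a=-.179;ex=np.array([np.cos(a),np.sin(a),0])
g=d["img"].astype(int)
for x in(-3,0,3): print(x,[proj(d,np.r_[T[:2],0]+[0,0,T[2]-6+z]+ex*(r+x)).round(1)[0].tolist() for z,r in((3,33),(31,33),(34,29))])
u=int(proj(d,np.r_[T[:2],T[2]]+ex*33)[0,0]); print(u,[(v,g[v,u].tolist()) for v in range(220,264,2)])
E
```

```text
clock: 19.15
tool_pos: [518.3, 123.3, 101.1]
tool_rot: [3.127, -0.281, -0.004]
ft_force: [0.2, -0.4, -4.4]
width: 0.766
grip_force: 30.0
clock: 19.95
tool_pos: [553.2, -160.3, 110.8]
tool_rot: [3.126, -0.288, -0.005]
ft_force: [0.0, 0.7, -5.8]
width: 0.761
grip_force: 30.0
clock: 20.45
tool_pos: [555.2, -154.1, 111.8]
tool_rot: [-3.129, 0.278, 0.001]
ft_force: [-0.2, -0.4, -5.1]
width: 0.762
grip_force: 30.0
(np.float64(20.6), array([ 555.3, -154.7,  112. ]), array([ 3.129, -0.279,  0.   ]), array([-0.3, -0.8, -5.2]), 66.3, 29.999893980002525) [ 555.3 -154.5  111.9] [0.013 0.011 0.   ] [ 70.2   0.4 162.9]
-3 [[322.8, 236.6], [322.6, 252.1], [322.6, 263.3]]
0 [[322.8, 230.8], [322.6, 245.3], [322.6, 256.5]]
3 [[322.8, 224.9], [322.6, 238.4], [322.6, 249.5]]
322 [(220, [32, 32, 34]), (222, [31, 29, 32]), (224, [30, 32, 36]), (226, [28, 34, 33]), (228, [23, 41, 72]), (230, [28, 47, 89]), (232, [28, 44, 84]), (234, [26, 45, 85]), (236, [28, 46, 88]), (238, [26, 45, 86]), (240, [27, 44, 89]), (242, [26, 48, 88]), (244, [43, 72, 140]), (246, [69, 128, 232]), (248, [74, 131, 234]), (250, [77, 138, 238]), (252, [83, 146, 242]), (254, [81, 143, 242]), (256, [75, 137, 238]), (258, [74, 135, 235]), (260, [78, 140, 237]), (262, [67, 117, 216])]
```

```bash
python3 -m creep '{"increments":[[0,[0,0.01,0.3],[0,0,0]],[0,[0,0,0.3],[0,0,0]],[0,[0,0,0.3],[0,0,0]],[0,[0,0,0.2],[0,0,0]],[0,[0,0,0],[0,0,0]]]}'
python3 -m creep '{"increments":[[0,[0,0,0.2],[0,0,0]],[0,[0,0,0.2],[0,0,0]],[0,[0,0,0.1],[0,0,0]],[0,[0,0,0],[0,0,0]],[0,[0,0,0],[0,0,0]]]}'
```

```text
clock: 21.1
tool_pos: [553.5, -155.4, 54.4]
tool_rot: [-3.128, 0.281, 0.007]
ft_force: [0.1, -0.3, -4.0]
width: 0.761
grip_force: 30.0
clock: 21.6
tool_pos: [555.4, -155.7, 32.0]
tool_rot: [3.129, -0.281, 0.001]
ft_force: [0.1, 0.4, -5.5]
width: 0.764
grip_force: 30.0
```

```bash
python3 -m creep '{"increments":[[0,[0,0,0.04],[0,0,0]],[0,[0,0,0.03],[0,0,0]],[0,[0,0,0],[0,0,0]],[0,[0,0,0],[0,0,0]]]}'
python3 -m creep '{"increments":[[0,[0,0,0.02],[0,0,0]],[0,[0,0,0],[0,0,0]],[0,[0,0,0],[0,0,0]]]}'
```

```text
clock: 22.0
tool_pos: [555.2, -155.8, 28.5]
tool_rot: [3.129, -0.281, 0.0]
ft_force: [0.7, 0.3, -5.6]
width: 0.764
grip_force: 30.0
clock: 22.3
tool_pos: [555.4, -155.8, 27.6]
tool_rot: [3.129, -0.281, 0.001]
ft_force: [0.6, 0.4, -2.4]
width: 0.76
grip_force: 30.0
```

```bash
python3 -m creep '{"increments":[[0,[0,0,0.01],[0,0,0]],[0,[0,0,0],[0,0,0]],[87,[0,0,0],[0,0,0]],[87,[0,0,0],[0,0,0]],[87,[0,0,0],[0,0,0]],[87,[0,0,0],[0,0,0]],[87,[0,0,-0.3],[0,0,0]],[87,[0,0,-0.8],[0,0,0]]]}'
python3 -m creep '{"increments":[[87,[0,0,-0.8],[0,0,0]],[87,[0,0,-0.6],[0,0,0]],[87,[0,0,0],[0,0,0]]]}'
python3 - <<'E'
from h import *
s=shot("scene","s11");print(st()); print(rows(np.array([462.5,107.4,130])-robot.sense()["tool_pos"]))
E
```

```text
clock: 23.1
tool_pos: [552.6, -155.2, 80.1]
tool_rot: [-3.128, 0.28, 0.011]
ft_force: [-0.0, -0.3, 0.3]
width: 0.995
grip_force: 0.0
clock: 23.4
tool_pos: [558.7, -156.2, 157.9]
tool_rot: [3.127, -0.281, 0.017]
ft_force: [0.1, -0.3, 0.3]
width: 0.998
grip_force: 0.0
(np.float64(23.45), array([ 557. , -156. ,  155.3]), array([ 3.128, -0.281,  0.01 ]), array([ 0.7, -0.2,  1. ]), 86.9, 0.0)
[-2.801 -4.847  0.486]
```

```bash
python3 -m creep '{"increments":[[87,[-0.461,-0.808,0],[0,0,0]],[87,[-0.461,-0.808,0],[0,0,0]],[87,[-0.461,-0.808,0],[0,0,0]],[70,[-0.461,-0.808,0],[0,0,0]],[70,[-0.461,-0.808,0],[0,0,0]],[70,[-0.461,-0.808,0],[0,0,0]],[70,[0,0,0.9],[0,0,0]],[70,[0,0,0.9],[0,0,0]]]}'
python3 -m creep '{"increments":[[70,[0,0,0.5],[0,0,0]],[70,[0,0,0.3],[0,0,0]],[70,[0,0,0.06],[0,0,0]],[70,[0,0,0],[0,0,0]],[70,[0,0,0],[0,0,0]],[70,[0,0,0],[0,0,0]]]}'
python3 - <<'E'
from h import *
P=[]
for i in range(3): d=shot("wrist"); P.append(robot.sense()["tool_pos"])
T=np.mean(P,0); print(T.round(1),rows(np.array([462.5,107.4,8.5])-T),camoff(d,T,-.179).round(1))
E
```

```text
clock: 24.25
tool_pos: [462.4, 109.3, 61.7]
tool_rot: [-3.128, 0.275, -0.005]
ft_force: [1.1, -0.8, -0.2]
width: 0.808
grip_force: 0.0
clock: 24.85
tool_pos: [463.0, 107.6, 19.8]
tool_rot: [-3.128, 0.281, -0.003]
ft_force: [-0.1, 0.9, 0.1]
width: 0.803
grip_force: 0.0
[462.8 107.5  19.7] [-0.007  0.003  0.224] [ 69.9   0.5 163. ]
```

```bash
python3 -m creep '{"increments":[[70,[-0.006,0,0.15],[0,0,0]],[70,[0,0,0.07],[0,0,0]],[0,[0,0,0],[0,0,0]],[0,[0,0,0],[0,0,0]],[0,[0,0,0],[0,0,0]],[0,[0,0,0],[0,0,0]],[0,[0,0,0],[0,0,0]],[0,[0,0,0],[0,0,0]]]}'
python3 -m creep '{"increments":[[0,[0,0,0],[0,0,0]],[0,[0,0,0],[0,0,0]]]}'
```

```text
clock: 25.8
tool_pos: [462.1, 107.6, 8.0]
tool_rot: [-3.129, 0.281, -0.001]
ft_force: [-0.3, 0.3, 0.4]
width: 0.439
grip_force: 30.0
clock: 26.0
tool_pos: [462.1, 107.6, 8.0]
tool_rot: [-3.129, 0.281, -0.001]
ft_force: [0.1, 0.3, 0.8]
width: 0.445
grip_force: 30.0
```

```bash
python3 -m creep '{"increments":[[0,[0,0,-0.5],[0,0,0]],[0,[0,0,-0.9],[0,0,0]],[0,[0.463,0.806,-0.12],[0,0,0]],[0,[0.463,0.806,-0.12],[0,0,0]],[0,[0.463,0.806,-0.12],[0,0,0]],[0,[0.463,0.806,-0.12],[0,0,0]],[0,[0.463,0.806,-0.12],[0,0,0]],[0,[0.463,0.806,-0.12],[0,0,0]]]}'
python3 -m creep '{"increments":[[0,[0,0,0],[0,0,0]],[0,[0,0,0],[0,0,0]],[0,[0,0,0],[0,0,0]],[0,[0,0,0],[0,0,0]],[0,[0,0,0],[0,0,0]],[0,[0,0,0],[0,0,0]]]}'
python3 - <<'E'
from h import *
import pickle
P=[];D=[]
for i in range(3): d=shot("wrist","w12"); P.append(robot.sense()["tool_pos"]); D.append(d)
T=np.mean(P,0);print(st(),T.round(1),rows(np.array([555.8,-155.2,T[2]])-T),camoff(d,T,-.179).round(1))
a=-.179;ex=np.array([np.cos(a),np.sin(a),0])
g=d["img"].astype(int)
for x in(-3,0,3): print(x,[proj(d,np.r_[T[:2],0]+[0,0,T[2]-8+z]+ex*(r+x)).round(1)[0].tolist() for z,r in((0,30),(6,30),(6,20),(18,20))])
u=int(proj(d,np.r_[T[:2],T[2]]+ex*33)[0,0]); print(u,[(v,g[v,u].tolist()) for v in range(224,276,2)])
E
```

```text
clock: 26.8
tool_pos: [555.4, -157.1, 113.8]
tool_rot: [-3.129, 0.281, 0.001]
ft_force: [0.6, 0.6, -2.2]
width: 0.441
grip_force: 30.0
clock: 27.4
tool_pos: [555.5, -154.3, 113.9]
tool_rot: [-3.129, 0.279, 0.0]
ft_force: [-0.4, -0.5, -0.9]
width: 0.442
grip_force: 30.0
(np.float64(27.55), array([ 555.6, -154.8,  113.9]), array([ 3.129, -0.28 ,  0.   ]), array([-0.8,  0.2, -2.2]), 38.2, 29.999632355757058) [ 555.6 -154.7  114. ] [0.006 0.009 0.   ] [ 70.1   0.4 162.9]
-3 [[322.8, 239.9], [322.7, 242.8], [322.7, 261.8], [322.7, 269.5]]
0 [[322.8, 234.3], [322.7, 237.1], [322.7, 256.2], [322.7, 263.5]]
3 [[322.8, 228.7], [322.7, 231.2], [322.7, 250.5], [322.7, 257.5]]
322 [(224, [84, 146, 242]), (226, [75, 134, 236]), (228, [80, 141, 238]), (230, [75, 134, 238]), (232, [41, 74, 142]), (234, [41, 67, 120]), (236, [82, 85, 92]), (238, [225, 228, 234]), (240, [196, 200, 206]), (242, [113, 117, 123]), (244, [109, 111, 116]), (246, [113, 116, 122]), (248, [116, 117, 123]), (250, [109, 113, 119]), (252, [112, 115, 119]), (254, [114, 114, 120]), (256, [107, 111, 116]), (258, [66, 68, 71]), (260, [62, 63, 69]), (262, [67, 67, 72]), (264, [103, 105, 109]), (266, [128, 131, 135]), (268, [121, 124, 129]), (270, [118, 120, 126]), (272, [112, 117, 122]), (274, [76, 76, 78])]
```

```bash
python3 -m creep '{"increments":[[0,[0.006,0.008,0.3],[0,0,0]],[0,[0,0,0.2],[0,0,0]],[0,[0,0,0.2],[0,0,0]],[0,[0,0,0.15],[0,0,0]],[0,[0,0,0.05],[0,0,0]],[0,[0,0,0],[0,0,0]],[0,[0,0,0],[0,0,0]]]}'
python3 -m creep '{"increments":[[0,[0,0,0.05],[0,0,0]],[0,[0,0,0.02],[0,0,0]],[0,[0,0,0],[0,0,0]],[0,[0,0,0],[0,0,0]]]}'
```

```text
clock: 28.25
tool_pos: [556.2, -155.6, 69.1]
tool_rot: [3.129, -0.281, 0.001]
ft_force: [-0.5, -0.1, -1.9]
width: 0.444
grip_force: 30.0
clock: 28.65
tool_pos: [555.9, -155.7, 65.5]
tool_rot: [3.129, -0.281, 0.0]
ft_force: [-0.5, -0.2, -1.4]
width: 0.438
grip_force: 30.0
```

```bash
python3 -m creep '{"increments":[[0,[0,0,0.03],[0,0,0]],[0,[0,0,0],[0,0,0]],[0,[0,0,0],[0,0,0]]]}'
python3 -m creep '{"increments":[[0,[0,0,0.02],[0,0,0]],[0,[0,0,0],[0,0,0]],[0,[0,0,0],[0,0,0]]]}'
```

```text
clock: 28.95
tool_pos: [556.1, -155.7, 64.0]
tool_rot: [3.129, -0.281, 0.001]
ft_force: [-0.1, 0.6, -0.7]
width: 0.441
grip_force: 30.0
clock: 29.25
tool_pos: [556.1, -155.7, 64.0]
tool_rot: [3.129, -0.281, 0.001]
ft_force: [-1.2, 0.0, 6.7]
width: 0.442
grip_force: 30.0
```

```bash
python3 -m creep '{"increments":[[87,[0,0,0],[0,0,0]],[87,[0,0,0],[0,0,0]],[87,[0,0,0],[0,0,0]],[87,[0,0,0],[0,0,0]],[87,[0,0,-0.2],[0,0,0]],[87,[0,0,-0.8],[0,0,0]],[87,[0,0,-0.8],[0,0,0]],[87,[0,0,-0.7],[0,0,0]]]}'
python3 -m creep '{"increments":[[87,[-0.533,0.667,0],[0,0,0]],[87,[-0.533,0.667,0],[0,0,0]],[87,[-0.533,0.667,0],[0,0,0]],[87,[0,0,0],[0,0,0]],[87,[0,0,0],[0,0,0]],[87,[0,0,0],[0,0,0]]]}'
python3 - <<'E'
from h import *
import pickle
P=[]
d=shot("wrist","w13");P.append(robot.sense()["tool_pos"]);s=shot("scene");P.append(robot.sense()["tool_pos"])
pickle.dump((d,s),open("v13.pkl","wb"));print(st(),np.mean(P,0).round(1))
c=np.zeros((480,800,3),np.uint8); c[:,:400]=cv2.resize(d["img"][60:300,230:430],(400,480),interpolation=3); c[:,400:]=cv2.resize(s["img"][235:355,105:235][:, :100],(400,480),interpolation=3); 
c[:,400:]=cv2.resize(s["img"][240:384,110:230],(400,480),interpolation=3)
cv2.imwrite("pics/c13.png",c)
a=-.179
J=lambda p:(555.9+np.cos(a)*p[0]-np.sin(a)*p[1],-155+np.sin(a)*p[0]+np.cos(a)*p[1],p[2])
print(proj(d,[J((0,-140,106)),J((0,-140,70)),J((0,0,76)),J((0,0,74))]).round(1).tolist())
E
```

```text
clock: 30.05
tool_pos: [556.2, -155.5, 190.5]
tool_rot: [3.129, -0.28, 0.003]
ft_force: [0.2, 0.1, -0.0]
width: 0.984
grip_force: 0.0
clock: 30.65
tool_pos: [460.4, -238.9, 188.5]
tool_rot: [-3.129, 0.278, -0.002]
ft_force: [0.4, 0.6, -0.6]
width: 1.0
grip_force: 0.0
(np.float64(30.75), array([ 460.5, -238.5,  188.1]), array([-3.129e+00,  2.770e-01, -1.000e-03]), array([ 0.5, -0.3,  0.1]), 87.0, 0.0) [ 460.6 -238.6  188.2]
[[381.1, 141.9], [373.7, 143.6], [197.0, 143.5], [198.0, 143.6]]
```

View pics/c13.png

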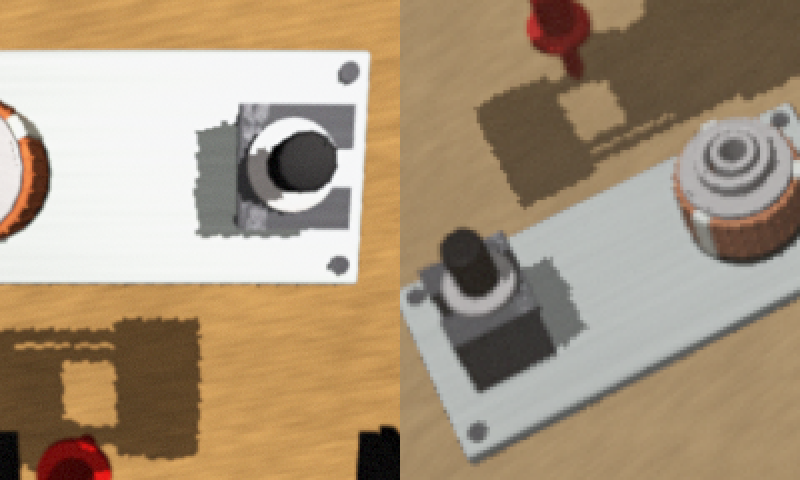

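Seen close, the stack is seated: the washer is collar-up on the transformer, with the post mouth showing through it. The pin hangs upright in the notch with its handle top at w13 (385,141), about 2 mm outward of nominal. Now I'll fetch the pin.

```bash
python3 -m creep '{"increments":[[87,[0.796,0.428,0],[0,0,0]],[87,[0.796,0.428,0],[0,0,0]],[87,[0,0,0.7],[0,0,0]],[87,[0,0,0.8],[0,0,0]],[87,[0,0,0.5],[0,0,0]],[87,[0,0,0.2],[0,0,0]],[87,[0,0,0],[0,0,0]],[87,[0,0,0],[0,0,0]]]}'
python3 -m creep '{"increments":[[87,[0,0,0],[0,0,0]]]}'
python3 - <<'E'
from h import *
P=[]
for i in range(3): d=shot("wrist"); P.append(robot.sense()["tool_pos"])
T=np.mean(P,0); print(T.round(1),rows(np.array([531.3,-294.9,75])-T),camoff(d,T,-.179).round(1))
E
```

```text
clock: 31.55
tool_pos: [531.4, -296.0, 79.1]
tool_rot: [3.129, -0.279, 0.003]
ft_force: [0.2, -1.0, -0.0]
width: 0.999
grip_force: 0.0
clock: 31.65
tool_pos: [531.5, -296.5, 79.8]
tool_rot: [3.128, -0.28, 0.005]
ft_force: [0.2, -0.1, 0.6]
width: 1.002
grip_force: 0.0
[ 531.  -296.5   79.5] [-0.    -0.033  0.09 ] [ 69.7   0.3 163.1]
```

```bash
python3 -m creep '{"increments":[[87,[0.005,-0.03,0.08],[0,0,0]],[0,[0,0,0],[0,0,0]],[0,[0,0,0],[0,0,0]],[0,[0,0,0],[0,0,0]],[0,[0,0,0],[0,0,0]],[0,[0,0,0],[0,0,0]],[0,[0,0,0],[0,0,0]],[0,[0,0,0],[0,0,0]]]}'
python3 -m creep '{"increments":[[0,[0,0,0],[0,0,0]],[0,[0,0,0],[0,0,0]],[0,[0,0,0],[0,0,0]],[0,[0,0,0],[0,0,0]],[0,[0,0,0],[0,0,0]]]}'
```

```text
clock: 32.6
tool_pos: [530.6, -294.7, 73.9]
tool_rot: [3.129, -0.281, 0.0]
ft_force: [1.4, -0.2, 0.4]
width: 0.454
grip_force: 0.0
clock: 33.1
tool_pos: [530.6, -294.6, 73.9]
tool_rot: [-3.129, 0.281, -0.0]
ft_force: [-0.0, 1.5, -0.2]
width: 0.242
grip_force: 30.0
```

```bash
python3 -m creep '{"increments":[[0,[0,0,-0.5],[0,0,0]],[0,[0,0,-0.9],[0,0,0]],[0,[0,0,-0.05],[0,0,0]],[0,[0,-0.708,0],[0,0,0]],[0,[0,-0.708,0],[0,0,0]],[0,[0,-0.708,0],[0,0,0]],[0,[0,-0.708,0],[0,0,0]],[0,[0,0,0],[0,0,0]]]}'
python3 -m creep '{"increments":[[0,[0,0,0],[0,0,0]],[0,[0,0,0],[0,0,0]],[0,[0,0,0],[0,0,0]],[0,[0,0,0],[0,0,0]],[0,[0,0,0],[0,0,0]],[0,[0,0,0],[0,0,0]]]}'
python3 - <<'E'
from h import *
P=[]
for i in range(4): d=shot("wrist","w14"); P.append(robot.sense()["tool_pos"])
T=np.mean(P,0);print(st(),T.round(1),rows(np.array([555.8,-155.2,T[2]])-T),camoff(d,T,-.179).round(1))
a=-.179;ex=np.array([np.cos(a),np.sin(a),0])
g=d["img"].astype(int)
for x in(-2,0,2): print(x,[proj(d,np.r_[T[:2],0]+[0,0,T[2]-9.9+z]+ex*(18+x)).round(1)[0].tolist() for z in (0,6)])
for u in(313,322,331): print(u,[(v,g[v,u].tolist()) for v in range(246,268)])
E
```

```text
clock: 33.9
tool_pos: [556.7, -148.3, 146.3]
tool_rot: [-3.127, 0.266, -0.001]
ft_force: [0.3, 0.4, -0.3]
width: 0.242
grip_force: 30.0
clock: 34.5
tool_pos: [555.7, -155.8, 146.4]
tool_rot: [3.129, -0.282, 0.0]
ft_force: [-0.1, 0.4, -2.4]
width: 0.246
grip_force: 30.0
(np.float64(34.7), array([ 555.8, -155.4,  146.4]), array([ 3.129, -0.281,  0.   ]), array([ 0.5,  0.7, -1.6]), 21.3, 30.00009016133845) [ 555.8 -155.5  146.4] [-0.    -0.006 -0.   ] [ 70.1   0.4 162.8]
-2 [[322.9, 259.0], [322.9, 262.5]]
0 [[322.9, 255.4], [322.9, 258.8]]
2 [[322.9, 251.8], [322.9, 255.1]]
313 [(246, [127, 130, 136]), (247, [112, 114, 122]), (248, [103, 106, 111]), (249, [94, 94, 100]), (250, [81, 83, 87]), (251, [73, 77, 81]), (252, [72, 76, 78]), (253, [67, 67, 71]), (254, [64, 66, 68]), (255, [60, 58, 63]), (256, [67, 68, 72]), (257, [64, 65, 71]), (258, [73, 75, 78]), (259, [94, 97, 102]), (260, [110, 113, 118]), (261, [114, 115, 122]), (262, [116, 118, 124]), (263, [114, 117, 122]), (264, [113, 115, 122]), (265, [115, 118, 125]), (266, [116, 116, 121]), (267, [118, 120, 127])]
322 [(246, [64, 63,
[... 284 characters left out ...]
, (260, [120, 121, 126]), (261, [112, 117, 123]), (262, [111, 115, 120]), (263, [114, 115, 121]), (264, [112, 116, 123]), (265, [114, 117, 124]), (266, [118, 121, 127]), (267, [115, 117, 121])]
331 [(246, [110, 112, 117]), (247, [120, 122, 128]), (248, [143, 146, 151]), (249, [128, 130, 139]), (250, [95, 95, 102]), (251, [71, 72, 76]), (252, [67, 67, 71]), (253, [67, 68, 70]), (254, [64, 66, 70]), (255, [68, 69, 71]), (256, [60, 63, 65]), (257, [68, 68, 71]), (258, [86, 85, 91]), (259, [106, 111, 114]), (260, [116, 120, 124]), (261, [118, 119, 126]), (262, [112, 115, 119]), (263, [114, 115, 120]), (264, [114, 117, 122]), (265, [111, 115, 117]), (266, [111, 114, 120]), (267, [113, 118, 124])]
```

```bash
python3 -m creep '{"increments":[[0,[-0.008,-0.003,0.2],[0,0,0]],[0,[0,0,0.2],[0,0,0]],[0,[0,0,0.1],[0,0,0]],[0,[0,0,0],[0,0,0]]]}'
python3 -m creep '{"increments":[[0,[0,0,0.1],[0,0,0]],[0,[0,0,0.2],[0,0,0]],[0,[0,0,0.2],[0,0,0]],[0,[0,0,0.1],[0,0,0]],[0,[0,0,0],[0,0,0]],[0,[0,0,0],[0,0,0]]]}'
```

```text
clock: 35.1
tool_pos: [554.4, -154.9, 119.9]
tool_rot: [-3.129, 0.281, 0.004]
ft_force: [-0.3, -0.4, -1.0]
width: 0.246
grip_force: 30.0
clock: 35.7
tool_pos: [555.4, -155.1, 91.3]
tool_rot: [-3.129, 0.281, 0.0]
ft_force: [0.3, 0.1, -0.0]
width: 0.241
grip_force: 30.0
```

Free insertion so far. I'll seat it fully.

```bash
python3 -m creep '{"increments":[[0,[0,0,0.07],[0,0,0]],[0,[0,0,0.03],[0,0,0]],[0,[0,0,0],[0,0,0]],[0,[0,0,0],[0,0,0]]]}'
python3 -m creep '{"increments":[[0,[0,0,0.02],[0,0,0]],[0,[0,0,0],[0,0,0]],[0,[0,0,0],[0,0,0]]]}'
```

```text
clock: 36.1
tool_pos: [555.5, -155.1, 86.5]
tool_rot: [3.129, -0.281, 0.0]
ft_force: [0.3, 0.6, -1.0]
width: 0.246
grip_force: 30.0
clock: 36.4
tool_pos: [555.7, -155.2, 85.9]
tool_rot: [3.129, -0.281, 0.001]
ft_force: [-1.0, 0.2, 3.4]
width: 0.239
grip_force: 30.0
```

The head is on the post mouth: contact came at z = 85.9, exactly the home height. Releasing and backing away.

```bash
python3 -m creep '{"increments":[[87,[0,0,0],[0,0,0]],[87,[0,0,0],[0,0,0]],[87,[0,0,0],[0,0,0]],[87,[0,0,0],[0,0,0]],[87,[0,0,0],[0,0,0]],[87,[0,0,-0.3],[0,0,0]],[87,[0,0,-0.8],[0,0,0]],[87,[0,0,-0.8],[0,0,0]]]}'
python3 -m creep '{"increments":[[87,[-0.8,0,-0.3],[0,0,0]],[87,[-0.8,0,0],[0,0,0]],[87,[0,0,0],[0,0,0]],[87,[0,0,0],[0,0,0]],[87,[0,0,0],[0,0,0]],[87,[0,0,0],[0,0,0]]]}'
python3 - <<'E'
from h import *
d=shot("wrist","w15");s=shot("scene","s15");print(st())
def dk(im,c,r,thr=55):
    u,v=np.round(c).astype(int); m=(im["img"].max(2)[v-r:v+r,u-r:u+r]<thr).astype(np.uint8)
    n,l,q,cc=cv2.connectedComponentsWithStats(m); k=1+np.argmax(q[1:,4]); return (cc[k]+[u-r,v-r]).round(1),q[k]
a=-.179
J=lambda p:(555.9+np.cos(a)*p[0]-np.sin(a)*p[1],-155+np.sin(a)*p[0]+np.cos(a)*p[1],p[2])
for n,im,r in(("wrist",d,24),("scene",s,13)):
    p=proj(im,[J((0,0,118)),J((0,0,100)),J((0,0,82))]); print(n,p.round(1).tolist(),dk(im,p[1],r))
E
```

```text
clock: 37.2
tool_pos: [555.0, -154.9, 181.9]
tool_rot: [-3.129, 0.28, 0.002]
ft_force: [0.0, -0.9, 0.4]
width: 0.887
grip_force: 0.0
clock: 37.8
tool_pos: [477.8, -141.0, 195.6]
tool_rot: [-3.129, 0.281, -0.001]
ft_force: [0.4, 0.1, -0.7]
width: 1.002
grip_force: 0.0
(np.float64(37.9), array([ 477.4, -140.9,  195.2]), array([-3.129,  0.28 ,  0.   ]), array([ 0.4, -0. ,  0.5]), 86.8, 0.0)
wrist [[322.9, 140.8], [322.9, 141.8], [323.0, 142.6]] (array([320.2, 142.4]), array([ 10,   7,  30,  30, 390], dtype=int32))
scene [[206.7, 270.9], [208.4, 276.8], [209.9, 282.6]] (array([207.4, 277.5]), array([  6,   4,  14,  19, 173], dtype=int32))
```

The handle is back where it was at the start in the scene view, (207,277), upright in both views, and the gripper is clear.

```bash
python3 -c "
from rig import robot
print(robot.sign_off())"
```

```text
the job is handed in; nothing more can be done
None
```

I handed the job in at about 38 s of the 72 s allowed: the pin hung in the notch while pad, transformer and washer (collar up) went onto the post in order, and it is now back in the post, fully home; I never went near the bystanders, but did not re-check them in a picture at the end.

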